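# Demould the long plaster lid and hold it level for brushing off

## Robot

A 6-joint arm with a two-finger parallel gripper is mounted at the origin on the work surface. World frame = base frame: x ahead of the robot, y to its left, z up, the work surface at z = 0. Lengths are in m, angles in rad, forces in N, time in s.
With the tool pointing down it reaches from about 0.35 to 0.925 m from the base axis. Payload 6.4 kg.
Tool frame: the origin (TCP) lies midway between the tips of the shut fingers; the grasp point (between the pads) lies manip.pinch_z behind it (manip.pinch_z is the distance from the TCP to the grasp point, in m); z points along the fingers, y is the line along which they close (so a half turn about z gives the same grasp; the last joint's range is limited). The gripper opens to 85 mm and grips with 20 to 120 N. Pads are 22 mm wide; open, the fingers measure 114 mm over their backs; the gripper's body (76 mm by 85 mm) begins 54 mm behind the grasp point. The pads swing forward as they close: fully open they stand 13 mm farther back than shut.
Start: joints at [-1.486, 0.245, 1.558, -0, 1.339, -0.174], TCP at [0.166, -0.628, 0.231] pointing down, gripper open.
Joint ranges: [-3.13, 3.13], [-1.02, 2.26], [0.13, 2.54], [-0.95, 4.09], [0.21, 2.88], [-2.74, 2.74]. Speed limits (rad/s): [2.57, 2.57, 3.14, 3.14, 3.14, 3.14].

## Interface

Orientations are given as a unit quaternion [x, y, z, w].
In Python, from cell import manip gives the robot as it stands. The module is installed in compiled form; this text tells all that it offers.
- The arm moves only by the tool move_arm, never from a script. Its argument "steps" is a list of rows, each a list of 5 numbers: the gripper command: -1 is fully open, 1 is shut, values between are in proportion, then the shift along the tool's x, y, z scaled (see below), then the turn about the tool's z scaled (see below). In form: [[jaw, dx, dy, dz, turn], ...]. A call has exactly 8 rows; each row is the pose to reach, as a shift and turn from the pose commanded when the call began, along the tool's axes at that moment, turning the shorter way round; what a row does not reach only later rows make up. The controller multiplies each number of a shift by 250 mm and each number of a turn by pi rad. A row lasts 1/8 s, in which the tool goes at most 62.5 mm and 10.7 degrees, less where a joint would pass 70% of its speed; a pose out of reach is approached as far as the arm can. A call with a number of a shift or a turn outside -1 to 1 is refused whole. A call with a gripper value outside its range is refused whole. The fingers move at their own pace and stop on an object; "newtons" is the grip in N (left out, the last holds). Time passes only in rows, so rows that repeat a pose let the fingers close, or fill a call up. It gives the time, the measured TCP pose, the force, the opening and the grip force at its end, in the units of the state.
- manip.get_state(): the state, without advancing time (a new reading comes with each control period).
- manip.get_image(name): name is "side" or "top"; returns (picture, depth): 480x640x3 uint8, blue, green, red; 480x640 float32, m along the optical axis (not along the pixel's ray), 0 where there is no reading.
- manip.camera_info(name): a dict with "K" (3x3 intrinsics, pixels), "cam_to_world" (4x4, takes a point from camera to world coordinates). Camera axes: x right, y up, looking along -z (the intrinsics and any distortion apply to the point x, -y, -z); pixel columns grow to the right and rows downward; lengths in m; the calibration is good to about 2 mm. A picture is of the moment at which its call begins. camera_info takes no time and is no camera call.
- manip.job_done(): hands the job in; it is judged then, once.
The state is a dict: "time_s": time; "joint_pos": joint angles; "dq": joint speeds; "joint_efforts": joint torques, N m; "position": TCP position; "ee_rot": TCP orientation; "ft_force": force on the tool from outside, world axes, zero at the start; "ft_torque": the same for the moment, N m; "gripper_width": finger opening in m; "finger_force": force on a finger pad.
Only numpy, scipy, OpenCV 4.12 (cv2) and the standard library are available. Lean on these libraries where they do the work, as an engineer would, in place of code of your own. Each camera call takes 0.05 s, during which the arm holds its last target. There are 200 camera calls.

## Task

The plaster lids have set in their open moulds: take the longest lid by its bar handle and lift it straight up out of its mould, leaving the mould where it lies. Carry it level to the steel tray and hold it still and level over the middle of the tray, its underside about 10 cm above the tray floor, so that I can brush the crumbs off its edges; finish while you are still holding it there. Do not disturb the other lids, the moulds, the tray or the other things on the table.

Things in the scene. Friction and masses are not known exactly. Their poses are not given: they have to be found in the camera images.
- lid_long: longest plaster lid, white, 80 (x) x 140 (y) mm: 14 mm flange over a 6 mm plug (58 x 118 mm), about 0.3 kg, balanced under its handle. Origin: centre of the plug's underside, z up. Handle: steel bar pull along y on its top. It starts seated in mould_long, flange top flush with the mould's top, 1.5 mm clearance all round
- grip_long (a point): middle of the long lid's bar pull, 51 mm above the lid's underside, 31 mm above its top face. Square bar 10 x 10 mm, 104 mm long along the lid's y, on two 10 mm posts at y = +/-40 mm; 26 mm free height under the bar. Axes as the lid's
- mould_long: grey-green silicone mould of the long lid, loose on the table, 0.4 kg: 112 (x) x 172 (y) x 26 mm high, open stepped cavity: floor 6 mm above the underside, 6 mm deep recess for the plug, above it a 14 mm deep, 83 x 143 mm recess for the flange. Origin: centre of the underside, z up; axes parallel to the lid's
- tray: shallow stainless steel tray, loose, 150 (x) x 200 (y) x 22 mm high (24 mm at its rolled rim), floor 2.5 mm thick, with a few plaster crumbs. Origin: centre of the underside, z up
- lid_short: the shorter rectangular plaster lid, 100 (y) x 80 (x) mm, with a shorter bar pull (74 mm bar), in its own mould; top of the bar 62 mm above the table. Origin: centre of its underside. Leave alone
- mould_short: mould of the short lid, 112 (x) x 132 (y) x 26 mm. Origin: centre of the underside. Leave alone
- lid_round: round plaster lid, 86 mm across, with a cast knob, in its own mould; knob top 56 mm above the table. Origin: centre of its underside. Leave alone
- mould_round: mould of the round lid, 116 x 116 x 26 mm. Origin: centre of the underside. Leave alone
- pot_a: small capped pot, 47 mm across, 42 mm high, standing among the moulds. Origin: centre of the underside. Leave alone
- pot_b: another such small pot, 47 mm across, 42 mm high, standing among the moulds. Origin: centre of the underside. Leave alone
- pot_c: larger capped pot, 64 mm across, 60 mm high, beyond the moulds. Origin: centre of the underside. Leave alone
- beaker: white open plastic mixing beaker, 76 mm across, 105 mm high. Origin: centre of the underside. Leave alone
- brush: flat brush with a wooden handle, 170 mm long, 14 mm high, lying on the table at the right. Its origin lies on the table under its ferrule. Leave alone
- knife: palette knife (for mixing plaster) with a wooden handle, 220 mm long, 18 mm high, lying flat on the table beyond the moulds. Its origin lies on the table where handle and blade meet. Leave alone
Mind the look-alikes: they are no part of the job. What is shaped like the mould_long but blue is not meant.

How it is judged:
On the way:
1. the long lid has been lifted straight up, level, clear of its mould (underside more than 34 mm above the mould's underside, still within 30 mm of above the mould's centre) (z of lid_long in the frame of mould_long above 0.034 m and horizontal distance between lid_long and mould_long below 0.03 m and angle between lid_long's own z axis and vertical below 0.2 rad and contact force between the fingers and lid_long above 0.5 N), for 0.05 s.
At the end, for the whole second after the job is handed in: the fingers alone hold the long lid over the tray: centre within 35 mm of the tray's centre from above, underside 65 to 150 mm above the tray's underside, level within 0.09 rad, still (under 20 mm/s, 0.15 rad/s); its mould and the tray within 20 mm of where they lay (horizontal distance between lid_long and tray below 0.035 m and z of lid_long in the frame of tray between 0.065 and 0.15 m and angle between lid_long's own z axis and vertical below 0.09 rad and linear speed of lid_long below 0.02 m/s and angular speed of lid_long below 0.15 rad/s and contact force between the fingers and lid_long above 0.5 N and contact force between lid_long and tray below 0.1 N and contact force between lid_long and mould_long below 0.1 N and distance of each of mould_long, tray from where it was at the start of the episode below 0.02 m); the arm keeps its last pose, push and grip.
It fails at once if the long lid is tipped by more than 0.3 rad (angle between lid_long's own z axis and vertical above 0.3 rad).
It fails at once if a mould, the tray or another lid is moved by more than 20 mm (distance of any of mould_long, tray, mould_short, mould_round, lid_short, lid_round from where it was at the start of the episode above 0.02 m).
It fails at once if a pot, the beaker, the brush or the palette knife is moved by more than 30 mm (distance of any of pot_a, pot_b, pot_c, beaker, brush, knife from where it was at the start of the episode above 0.03 m).
It also fails if it takes over 45 s, if anything falls off the work surface, if the arm or the gripper's body presses on something with over 40 N, if the wrist force passes 120 N, or if a joint passes its speed limit or range.

## Working session

There is one attempt and no reset: what is moved stays moved. The work goes in short steps, Python scripts to look and compute and a tool call to move; the robot and the scene stay as the last step left them, time stands still between calls to the robot, and variables do not carry over. Pictures are saved under pics/ and viewed, at most 10 in all, crops included, and the job is handed in when it is done.

Besides the shell and the picture viewer there is one more tool, called after "Call:" as name(argument=value, ...), one argument or row to a line, values as JSON. move_arm: Moves the arm, as the interface text tells. Shifts and turns lie within -1 to 1; 1 stands for 250 mm of shift or pi rad of turn. Its arguments: {"type":"object","properties":{"steps":{"type":"array"},"newtons":{"type":"number"}},"required":["steps"]}

```bash
mkdir -p pics
cat > h.py <<'E'
import numpy as np, cv2
from cell import manip
def cloud(name):
    im,d=manip.get_image(name); ci=manip.camera_info(name)
    K=np.array(ci["K"]);T=np.array(ci["cam_to_world"])
    v,u=np.mgrid[:480,:640]
    x=(u-K[0,2])/K[0,0]*d; y=(v-K[1,2])/K[1,1]*d
    P=np.stack([x,-y,-d],-1)@T[:3,:3].T+T[:3,3]
    P[d==0]=np.nan
    return im,d,P
E
python3 - <<'E'
from h import *
for n in("top","side"):
    im,d,P=cloud(n); cv2.imwrite(f"pics/{n}0.png",im); np.savez(f"{n}0.npz",im=im,P=P)
    print({k:v for k,v in manip.camera_info(n).items()})
print(manip.get_state(),manip.pinch_z)
E
```

```text
{'K': array([[621.57047066,   0.        , 318.28934483],
       [  0.        , 621.57047066, 251.14626595],
       [  0.        ,   0.        ,   1.        ]]), 'cam_to_world': array([[ 0.02714679,  0.99004708, -0.13809356,  0.3151006 ],
       [-0.99951437,  0.02899771,  0.01140889, -0.00381712],
       [ 0.01529973,  0.13771678,  0.99035348,  1.46679543],
       [ 0.        ,  0.        ,  0.        ,  1.        ]])}
{'K': array([[447.89066255,   0.        , 321.39541557],
       [  0.        , 447.89066255, 235.60787829],
       [  0.        ,   0.        ,   1.        ]]), 'cam_to_world': array([[-0.97782046,  0.15993474, -0.1352332 ,  0.39384346],
       [-0.20942723, -0.73824079,  0.6412026 ,  0.59301254],
       [ 0.00271591,  0.65530254,  0.75536164,  0.7465344 ],
       [ 0.        ,  0.        ,  0.        ,  1.        ]])}
{'time_s': 0.1, 'joint_pos': array([-1.48608150e+00,  2.45756996e-01,  1.55893157e+00, -9.73274211e-06,
        1.33869323e+00, -1.74079310e-01]), 'dq': array([-0.0013511 ,  0.00060567, -0.00265178,  0.00048124,  0.00043355,
       -0.00056938]), 'joint_efforts': array([-2.63787551e-04, -4.30670249e+01, -3.27129400e+01, -6.99970906e-05,
        2.85340197e-03, -2.18852350e-06]), 'position': array([ 0.1663167 , -0.62782711,  0.23026114]), 'ee_rot': array([ 9.91639332e-01,  1.29037337e-01,  3.52281741e-05, -8.93893750e-04]), 'ft_force': array([-0.04513627, -0.09253005, -0.0446942 ]), 'ft_torque': array([-0.01101331,  0.02202025,  0.01963892]), 'finger_force': 0.0, 'gripper_width': 0.0854253168648202} 0.0187
```

View pics/top0.png

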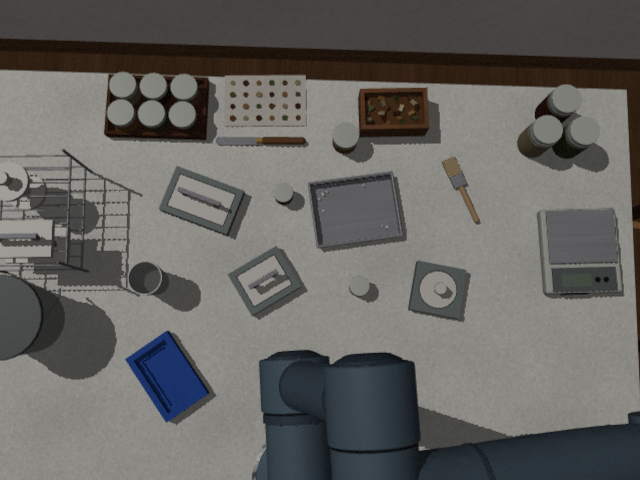

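View pics/side0.png

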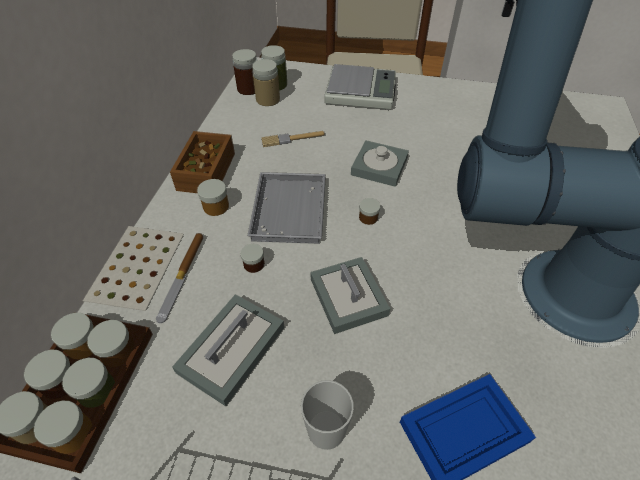

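The lids that could be confused, in the top view, are:
- the rectangular lid in the grey-green mould at (202,200)
- the short lid at (265,280)
- the round lid at (439,290)
- a lid on the wire rack at (20,237), which is not in a mould
- the empty blue mould at (168,376)

The tray is at (356,210). I choose (202,200), and will check it with measurements and a crop.

```bash
cat > m.py <<'E'
from h import *
def rect(P,m):
    r=cv2.minAreaRect((P[m][:,:2]*1000).astype(np.float32)); return np.round(r[0],1),np.round(r[1],1),round(r[2],1),int(m.sum())
def win(m,u0,u1,v0,v1):
    w=np.zeros((480,640),bool); w[v0:v1,u0:u1]=1; return w&m
if __name__=="__main__":
    for n,W,Wt in(("top",(155,250,160,240),(300,412,165,255)),("side",(170,290,290,405),(245,332,165,248))):
        f=np.load(n+"0.npz"); im,P=f["im"],f["P"]; z=P[...,2]; g=im.max(2).astype(int); sat=g-im.min(2)
        a=win(z>.040,*W)
        print(n,"bar",rect(P,a),"z",np.nanpercentile(z[a],[5,50,95]), "mean",P[a].mean(0))
        print(" mould",rect(P,win((z>.018)&(z<.034),*W)), "table z",np.nanmedian(z[win(z<.015,*W)]))
        k=win((z>.018)&(z<.034)&(g>150),*W); print(" white",rect(P,k))
        print(" tray",rect(P,win((z>.014)&(z<.04),*Wt)), "floor z",np.nanmedian(z[win(z<.014,*Wt)]))
    f=np.load("top0.npz"); P=f["P"]
    for nm,(u,v) in dict(short=(265,280),potA=(284,192),potB=(359,286),potC=(345,135)).items(): print(nm,P[v,u])
    for nm,W in dict(short=(225,305,245,318)).items(): print(nm,rect(P,win((P[...,2]>.018),*W)))
    c=cv2.resize(f["im"][155:245,150:260],None,fx=6,fy=6,interpolation=cv2.INTER_CUBIC); cv2.imwrite("pics/crop.png",c)
E
python3 m.py
```

```text
top bar (array([629.7, 258.7]), array([103.6,  10.8]), 70.9, 223) z [0.05225145 0.06218567 0.06721561] mean [0.62912831 0.25793301 0.06174211]
 mould (array([630.3, 259. ]), array([174.9, 113. ]), 71.0, 3143) table z 0.0007694723743176812
 white (array([636.2, 275.1]), array([105.2,  74.5]), 70.2, 118)
 tray (array([ 619.5, -104.5]), array([161.2, 206. ]), 9.7, 916) floor z 0.0017803877617057484
side bar (array([628.9, 260.1]), array([103.9,  11.6]), 70.9, 500) z [0.04637206 0.06080855 0.06315287] mean [0.62850811 0.26286644 0.05888082]
 mould (array([629.1, 259.4]), array([172.9, 114.3]), 70.8, 5384) table z -0.00022543954415582546
 white (array([629.2, 260. ]), array([139.2,  79.6]), 70.9, 2315)
 tray (array([614.4, -81.2]), array([160.2, 253.6]), 9.5, 936) floor z 0.0015782112186864539
short [0.44129512 0.09867122 0.06435728]
potA [0.65129861 0.06390066 0.04207424]
potB [ 0.43563137 -0.11597996  0.04214221]
potC [ 0.78820023 -0.07522476  0.06036038]
short (array([443.8, 104. ]), array([112.6, 132.2]), 32.5, 2675)
```

View pics/crop.png

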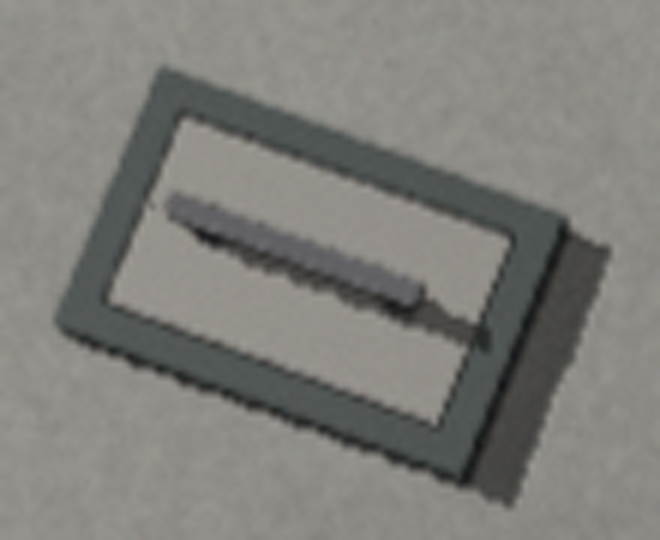

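The crop shows a white rectangular lid with a long bar pull running from crop pixel (175,205) to (415,295), seated in a grey-green mould. The mould measures about 173 x 113 mm and the bar 104 mm, so this is the long lid. It is centred at about (0.6295, 0.259), with the bar at 71°.

Call:
move_arm(
  steps=[
    [-1,0.1125,-0.123,0,0],
    [-1,0.225,-0.246,0,0],
    [-1,0.3375,-0.369,0,0],
    [-1,0.45,-0.4925,0,0],
    [-1,0.5625,-0.6156,0,0],
    [-1,0.675,-0.739,0,0],
    [-1,0.7875,-0.862,0,0],
    [-1,0.9,-0.985,0,0],
  ],
  newtons=60,
)

```text
time_s: 1.1
position: [0.3212, -0.3312, 0.2309]
ee_rot: [0.992, 0.129, -0.0, -0.0]
ft_force: [1.0, -0.4, 0.3]
gripper_width: 0.0855
finger_force: 0.0
```

Call:
move_arm(
  steps=[
    [-1,0.1125,-0.123,0,0],
    [-1,0.225,-0.246,0,0],
    [-1,0.3375,-0.369,0,0],
    [-1,0.45,-0.4925,0,0],
    [-1,0.5625,-0.6156,0,0],
    [-1,0.675,-0.739,0,0],
    [-1,0.7875,-0.862,0,0],
    [-1,0.9,-0.985,0,0],
  ],
)

```text
time_s: 2.1
position: [0.4756, -0.0357, 0.231]
ee_rot: [0.992, 0.129, -0.0, -0.0]
ft_force: [0.3, -0.7, -0.1]
gripper_width: 0.0853
finger_force: 0.0
```

Call:
move_arm(
  steps=[
    [-1,0.1125,-0.123,0,-0.039],
    [-1,0.225,-0.246,0,-0.078],
    [-1,0.3375,-0.369,0,-0.117],
    [-1,0.45,-0.4925,0,-0.156],
    [-1,0.5625,-0.6156,0,-0.195],
    [-1,0.675,-0.739,0,-0.234],
    [-1,0.7875,-0.862,0,-0.273],
    [-1,0.9,-0.985,0,-0.312],
  ],
)

```text
time_s: 3.1
position: [0.63, 0.2597, 0.2306]
ee_rot: [0.813, 0.582, -0.0, -0.0]
ft_force: [-0.8, 0.1, 1.2]
gripper_width: 0.0852
finger_force: 0.0
```

```bash
cat > go.py <<'E'
import sys
from h import *
from scipy.spatial.transform import Rotation as R
def go(p,yaw):
    s=manip.get_state(); r=R.from_quat(s["ee_rot"]); X=r.as_matrix()
    cur=np.degrees(np.arctan2(X[1,0],X[0,0]))
    t=-((yaw-cur+90)%180-90)/180
    print("t",s["time_s"],"pos",s["position"].round(4),"yaw",cur.round(2),"shift",(r.inv().apply(np.array(p)-s["position"])/.25).round(4),"turn",round(t,4),"w",round(s["gripper_width"],4),"F",s["ft_force"].round(2),s["finger_force"],"tilt",X[2,2].round(5))
v=list(map(float,sys.argv[1:])); go(v[:3],v[3])
E
python3 go.py 0.6295 0.259 0.039 71
python3 -c "
from m import *
f=np.load('top0.npz');P=f['P'];z=P[...,2];print(P[210,356])
a=win((z>.016)&(z<.03),305,408,170,252);print(rect(P,a))
f=np.load('side0.npz');P=f['P'];z=P[...,2];a=win((z>.018)&(z<.026),245,332,168,248)
a=cv2.morphologyEx(a.astype('uint8'),1,None)>0 if 0 else a
q=P[a];q=q[(q[:,1]<0.01)];print(cv2.minAreaRect((q[:,:2]*1000).astype('f')))
"
```

```text
t 3.1 pos [0.63   0.2597 0.2306] yaw 71.23 shift [-3.100e-03 -4.000e-04  7.665e-01] turn 0.0013 w 0.0852 F [-0.82  0.1   1.23] 0.0 tilt -1.0
[ 0.62239939 -0.10880015 -0.00070854]
(array([ 619.5, -104.5]), array([161.2, 206. ]), 9.7, 873)
((618.1328735351562, -103.44554901123047), (160.20193481445312, 208.57086181640625), 9.502689361572266)
```

Call:
move_arm(
  steps=[
    [-1,-0.003,0,0.12,0],
    [-1,-0.003,0,0.25,0],
    [-1,-0.003,0,0.38,0],
    [-1,-0.003,0,0.5,0],
    [-1,-0.003,0,0.6,0],
    [-1,-0.003,0,0.68,0],
    [-1,-0.003,0,0.74,0],
    [-1,-0.003,0,0.766,0],
  ],
)

```text
time_s: 4.1
position: [0.6293, 0.2578, 0.0389]
ee_rot: [0.814, 0.581, -0.0, -0.0]
ft_force: [-0.5, 1.1, 0.8]
gripper_width: 0.0853
finger_force: 0.0
```

Call:
move_arm(
  steps=[
    [-1,0,0,0,0],
    [0,0,0,0,0],
    [0.3,0,0,0,0],
    [0.6,0,0,0,0],
    [1,0,0,0,0],
    [1,0,0,0,0],
    [1,0,0,0,0],
    [1,0,0,0,0],
  ],
  newtons=70,
)

```text
time_s: 5.1
position: [0.6299, 0.2578, 0.0401]
ee_rot: [0.814, 0.581, 0.0, 0.0]
ft_force: [0.1, 0.0, 1.9]
gripper_width: 0.0084
finger_force: 68.5
```

```bash
python3 go.py 0.6295 0.259 0.139 71
python3 - <<'E'
from h import *
im,d,P=cloud("side"); cv2.imwrite("pics/s1.png",cv2.resize(im[230:430,130:350],None,fx=2.6,fy=2.6))
E
```

```text
t 5.1 pos [0.6299 0.2578 0.0401] yaw 70.99 shift [ 0.004  -0.0028 -0.3954] turn -0.0001 w 0.0084 F [0.15 0.03 1.86] 68.46977233886719 tilt -1.0
```

View pics/s1.png

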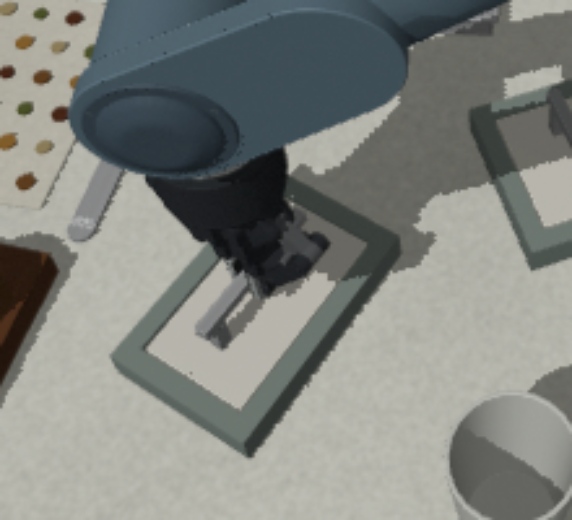

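The fingers are closed on the middle of the bar, at about crop pixel (265,285), and the lid is still seated. Next I lift slowly.

Call:
move_arm(
  steps=[
    [1,0,0,-0.01,0],
    [1,0,0,-0.025,0],
    [1,0,0,-0.045,0],
    [1,0,0,-0.065,0],
    [1,0,0,-0.09,0],
    [1,0,0,-0.12,0],
    [1,0,0,-0.15,0],
    [1,0,0,-0.18,0],
  ],
)

```text
time_s: 6.15
position: [0.6297, 0.2578, 0.0855]
ee_rot: [0.814, 0.581, 0.0, 0.0]
ft_force: [-0.4, 0.9, -2.9]
gripper_width: 0.0084
finger_force: 68.3
```

```bash
python3 go.py 0.6295 0.259 0.189 71
python3 - <<'E'
from h import *
im,d,P=cloud("side"); cv2.imwrite("pics/s2.png",cv2.resize(im[180:430,130:350],None,fx=2.3,fy=2.3))
E
```

```text
t 6.15 pos [0.6297 0.2578 0.0855] yaw 70.99 shift [ 0.0043 -0.002  -0.4141] turn -0.0001 w 0.0084 F [-0.42  0.87 -2.91] 68.28614473342896 tilt -1.0
```

View pics/s2.png

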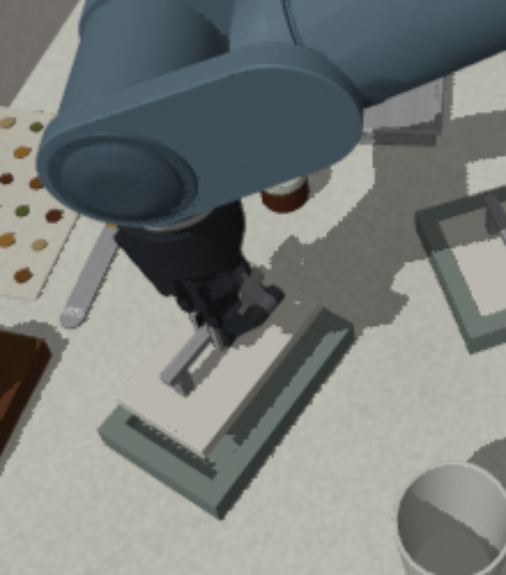

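The lid is clear of its mould and level, and the mould hasn't moved. I'll raise it to carry height, then carry it to the tray.

Call:
move_arm(
  steps=[
    [1,0,0,-0.03,0],
    [1,0,0,-0.06,0],
    [1,0,0,-0.09,0],
    [1,0,0,-0.12,0],
    [1,0,0,-0.15,0],
    [1,0,0,-0.18,0],
    [1,0,0,-0.2,0],
    [1,0,0,-0.206,0],
  ],
)

```text
time_s: 7.2
position: [0.6298, 0.2579, 0.1368]
ee_rot: [0.814, 0.581, 0.0, 0.0]
ft_force: [0.5, -0.1, -3.2]
gripper_width: 0.0086
finger_force: 68.3
```

Call:
move_arm(
  steps=[
    [1,-0.02,0.006,0,0],
    [1,-0.07,0.022,0,0],
    [1,-0.14,0.044,0,0],
    [1,-0.22,0.069,0,0],
    [1,-0.3,0.093,0,0],
    [1,-0.38,0.118,0,0],
    [1,-0.46,0.143,0,0],
    [1,-0.54,0.168,0,0],
  ],
)

```text
time_s: 8.2
position: [0.6253, 0.115, 0.1364]
ee_rot: [0.814, 0.581, 0.0, 0.0]
ft_force: [0.2, 0.7, -2.7]
gripper_width: 0.0088
finger_force: 68.3
```

Call:
move_arm(
  steps=[
    [1,-0.08,0.025,0,0],
    [1,-0.16,0.05,0,0],
    [1,-0.24,0.075,0,0],
    [1,-0.32,0.1,0,0],
    [1,-0.4,0.124,0,0],
    [1,-0.48,0.149,0,0],
    [1,-0.55,0.171,0,0],
    [1,-0.61,0.19,0,0],
  ],
)

```text
time_s: 9.2
position: [0.6205, -0.0444, 0.1363]
ee_rot: [0.814, 0.58, 0.0, -0.0]
ft_force: [-0.1, -0.4, -3.3]
gripper_width: 0.0087
finger_force: 68.3
```

```bash
python3 go.py 0.619 -0.104 0.1365 71
```

```text
t 9.2 pos [ 0.6205 -0.0444  0.1363] yaw 70.97 shift [-0.2274  0.072  -0.0008] turn -0.0002 w 0.0087 F [-0.15 -0.4  -3.27] 68.29671263694763 tilt -1.0
```

Call:
move_arm(
  steps=[
    [1,-0.06,0.019,0,0],
    [1,-0.11,0.035,0,0],
    [1,-0.15,0.047,0,0],
    [1,-0.185,0.058,0,0],
    [1,-0.21,0.066,0,0],
    [1,-0.222,0.07,0,0],
    [1,-0.227,0.072,0,0],
    [1,-0.227,0.072,0,0],
  ],
)

```text
time_s: 10.2
position: [0.6191, -0.1025, 0.1363]
ee_rot: [0.814, 0.581, 0.0, -0.0]
ft_force: [-0.3, 0.4, -3.6]
gripper_width: 0.0086
finger_force: 68.3
```

```bash
python3 go.py 0.619 -0.104 0.1365 71
python3 - <<'E'
from m import *
im,d,P=cloud("side"); cv2.imwrite("pics/s3.png",im)
z=P[...,2]; w=win((z>.11)&(z<.135)&(im.min(2)>90),180,360,100,260)
print(rect(P,w)); q=P[w]; c=np.linalg.lstsq(np.c_[q[:,:2],np.ones(len(q))],q[:,2],rcond=None)[0]; print("tilt",c[:2],"top z",np.median(q[:,2]))
print("mould",rect(P,win((z>.018)&(z<.034),170,290,290,405)))
E
```

```text
t 10.2 pos [ 0.6191 -0.1025  0.1363] yaw 71.0 shift [-0.0058  0.0017 -0.0008] turn 0.0 w 0.0086 F [-0.3   0.35 -3.61] 68.29660892486572 tilt -1.0
(array([ 617.7, -100.1]), array([142.9,  81.5]), 71.0, 1048)
tilt [-0.00666825 -0.02215381] top z 0.12165625560311627
mould (array([628.9, 259.4]), array([173.6, 113.9]), 70.8, 2638)
```

View pics/s3.png

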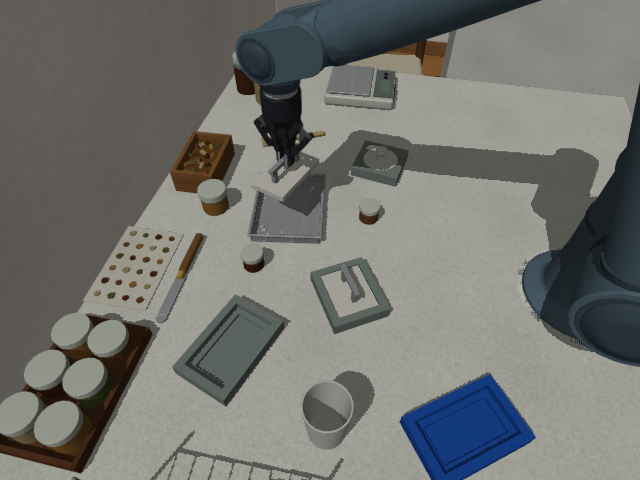

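The lid is held level above the tray, at about pixel (287,177). Its mould is empty and still at (230,348), and everything else is where it was. I'll let the arm settle for one call, then hand in.

Call:
move_arm(
  steps=[
    [1,0,0,0,0],
    [1,0,0,0,0],
    [1,0,0,0,0],
    [1,0,0,0,0],
    [1,0,0,0,0],
    [1,0,0,0,0],
    [1,0,0,0,0],
    [1,0,0,0,0],
  ],
)

```text
time_s: 11.25
position: [0.6191, -0.1027, 0.1363]
ee_rot: [0.814, 0.581, 0.0, -0.0]
ft_force: [-0.1, 0.4, -2.8]
gripper_width: 0.0085
finger_force: 68.3
```

```bash
python3 -c "
from cell import manip
print(manip.get_state()['dq'].round(4)); print(manip.job_done())"
```

```text
[ 0.001  -0.0005 -0.0016 -0.0003 -0.0003  0.0006]
the job is handed in; nothing more can be done
None
```

I lifted the long lid out of its mould and handed in with it held still and level over the middle of the tray, underside about 10 cm above the tray floor; its mould did not move and nothing else looked disturbed, though no verdict came back.

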